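Release the eccentric cam and push the filter slide home

TASK

Bring the filter into its measuring position: with the fingertips, push the upright pin of the cam lever round until the lever points straight away from the slide, so that the cam's low point faces the slide; only then push the slide forward by its upright rear plate until it is fully home at the cam. Only push, never grip the pin or the plate; the filter stays lying in the slide's pocket and the things standing round the fixture stay where they are.

Things in the scene. Friction and masses are not known exactly. Their poses are not given: they have to be found in the camera images.
- fixture: fixed fixture: dark base plate 235 x 104 x 10 mm (fixture x -175..+60, y -52..+52 mm). Origin on the table under the cam's axis; x is the slide's forward direction, towards the cam, and points roughly to the robot's right (world -y, up to 0.35 rad off); z up. Two guide rails, tops at z = 29 mm, at y = -49..-33 and +33..+49 mm, x = -165..-43 mm
- cam_axis (a point): point on the vertical turning axis of the eccentric cam, 48 mm above the table, at the lever's top face. The cam is a steel disc of 26 mm radius, its centre 14 mm off the axis, 13 to 33 mm above the table
- cam (a joint): angle of cam and lever, rad. 0: low point faces the slide, lever along fixture +x, away from the slide. Grows clockwise from above: lever points to (cos a, -sin a) in fixture x, y. Starts 1.4 to 2.3, lever on the robot's side; turns -0.6 to 2.6, no stop at 0, stays where left (stiff: about 3 N at the pin). Within 0.3 of 0 counts as low; well off it blocks the slide
- pin (a point): point on the axis of the upright black round pin at the lever's end, 80 mm from the cam's axis. The pin is 14 mm in diameter (18 mm at its cap) and stands on the lever from 48 to 85 mm above the table; this point is 68 mm above the table. The lever is a flat bar 13 mm wide, 40 to 48 mm above the table
- slide (a joint): travel of the follower slide along the fixture's +x, in m: 0 fully back (as at the start), 0.033 fully home (end stop). Takes about 2 N to push and stays where it is left
- push_plate (a point): centre of the rear face of the slide's upright push plate (the face looking to the fixture's -x, to be pushed along +x), 55 mm above the table. The plate is 56 mm wide, 8 mm thick, its top 67 mm above the table; behind it there is only the base plate, 10 mm high. It moves with the slide
- pocket (a point): centre of the floor of the slide's square pocket, 19 mm above the table; pocket 54 x 54 mm with a 6 mm high rim; the filter lies in it
- filter: loose square framed filter 50 x 50 x 9 mm lying flat in the slide's pocket; origin at the centre of its underside
- clamp: bystander: slotted table clamp 26 x 75 x 17 mm on the fixture's far side; origin under its centre
- bush: bystander: clear round bush, 26 mm in diameter, 12 mm high, on the fixture's near side; origin under its centre
- spare_filter: bystander: framed filter 50 x 50 x 9 mm lying on the table; origin under its centre
- sensor: bystander: round black sensor puck, 48 mm in diameter, 26 mm high; origin under its centre
- dish: bystander: small dish, 60 mm in diameter, 12 mm high; origin under its centre
- post: bystander: upright post holder 25 x 41 x 95 mm with thumb screw; origin under it
- bottle: bystander: dropper bottle, 32 mm in diameter, 105 mm high; origin under its centre
There are look-alikes about, which are no part of the job. What is shaped like the filter but pink, red or turquoise is not meant.

How it is judged:
By the outcome, as a careful person would: the job done as asked, in the order asked, and still so for the second after the job is handed in, with the robot touching nothing.
It also fails if it takes over 61 s, if anything falls off the work surface, if the arm or the gripper's body presses on something with over 40 N, if the wrist force passes 120 N, or if a joint passes its speed limit or range.

ROBOT

A 6-joint arm with a two-finger parallel gripper is mounted at the origin on a cart in front of the work surface, level with it; the furniture and walls round the work are solid. World frame = base frame: x ahead of the robot, y to its left, z up, the work surface at z = 0. Lengths are in mm, angles in rad, forces in N, time in s.
With the tool pointing down it reaches from about 300 to 775 mm from the base axis. Payload 14.6 kg.
Tool frame: the origin (TCP) lies at the very end of the fingers, on their centre line; the grasp point (between the pads) lies 19 mm behind it; z points along the fingers, y is the line along which they close (so a half turn about z gives the same grasp; the last joint's range is limited). The gripper opens to 94 mm and grips with 3 to 60 N. Pads are 16 mm wide; open, the fingers measure 119 mm over their backs; the gripper's body (75 mm by 177 mm) begins 78 mm behind the grasp point.
Start: joints at [1.127, 0.3, 1.521, -0, 1.321, -0.067], TCP at [202.367, 511.407, 205.446] pointing down, gripper open.
Joint ranges: [-3.03, 3.03], [-0.79, 2.21], [0.23, 2.52], [-1.04, 4.18], [0, 3.07], [-2.55, 2.55]. Speed limits (rad/s): [2.22, 2.22, 2.57, 3.14, 3.14, 3.14].

INTERFACE

Orientations are given as [roll, pitch, yaw] about the fixed x, y, z axes, in that order (R = Rz(yaw) Ry(pitch) Rx(roll)).
In Python, from cell import manip, camera, get_calibration gives the robot as it stands.
- The arm moves only by the tool arm_command, never from a script. Its argument "targets" is a list of rows, each an object of numbers: "hand": the opening, from -1 (shut) to 1 (fully open), so that 0 is half open; "x", "y", "z": the shift along the tool's x, y, z in m; "yaw": the turn about the tool's z in rad. In form: [{"hand": .., "x": .., "y": .., "z": .., "yaw": ..}, ...]. A call has 1 to 10 rows; each row shifts and turns the commanded pose from where the row before left it, along the tool's axes as they then stand; what a row does not reach is not made up. A row lasts 1/10 s, in which the tool goes at most 50 mm and 8.59 degrees, less where a joint would pass 70% of its speed; a pose out of reach is approached as far as the arm can. A call is refused whole if a number of a shift passes 0.05 or a number of a turn 0.15, either way. A call with a gripper value outside its range is refused whole. The fingers move at their own pace and stop on an object; "newtons" is the grip in N (left out, the last holds). Time passes only in rows, so rows that do not move let the fingers close. It gives the time, the measured TCP pose, the force, the opening and the grip force at its end, in the units of the state.
- manip.read_state(): the state, without advancing time (a new reading comes with each control period).
- camera(name): name is "scene" or "top" or "wrist"; returns the picture (384x512x3 uint8, red, green, blue); there is no depth.
- get_calibration(name): a dict with "K" (3x3 intrinsics, pixels), "cam_to_world" (4x4, takes a point from camera to world coordinates). Camera axes: x right, y up, looking along -z (the intrinsics and any distortion apply to the point x, -y, -z); pixel columns grow to the right and rows downward; lengths in mm; the calibration is good to about 2 mm. The wrist camera is an equidistant fisheye: a pixel r from the principal point sees the ray r / f radians off the axis. A picture is of the moment at which its call begins: read the wrist's pose just before it. get_calibration takes no time and is no camera call; for the wrist camera it gives the pose at the moment of the call.
- manip.sign_off(): hands the job in; it is judged then, once.
The state is a dict: "clock": time; "joints": joint angles; "qd": joint speeds; "effort": joint torques, N m; "eef_pos": TCP position; "eef_rot": TCP orientation; "wrist_force": force on the tool from outside, world axes, zero at the start; "moment": the same for the moment, N m; "finger_gap": finger opening in mm; "finger_force": force on a finger pad.
Only numpy, scipy, OpenCV 4.12 (cv2) and the standard library are available. Lean on these libraries where they do the work, as an engineer would, in place of code of your own. Each camera call takes 0.05 s, during which the arm holds its last target. There are 200 camera calls.

## Working session

There is one attempt and no reset: what is moved stays moved. The work goes in short steps, Python scripts to look and compute and a tool call to move; the robot and the scene stay as the last step left them, time stands still between calls to the robot, and variables do not carry over. Pictures are saved under pics/ and viewed, at most 10 in all, crops included, and the job is handed in when it is done.

Besides the shell and the picture viewer there is one more tool, called as name(argument=value, ...) on one line, values as JSON. arm_command: Moves the arm, as the interface text tells. Its arguments: {"type":"object","properties":{"targets":{"type":"array"},"newtons":{"type":"number"}},"required":["targets"]}

```bash
mkdir -p pics
cat > h.py <<'E'
import numpy as np, cv2
from cell import manip, camera, get_calibration
def ray(name,u,v,cal=None):
    c=cal or get_calibration(name); K=np.array(c["K"]);T=np.array(c["cam_to_world"])
    a=(u-K[0,2])/K[0,0]; b=(v-K[1,2])/K[1,1]
    if name=="wrist":
        r=np.hypot(a,b); s=np.sin(r)/r if r>1e-9 else 1; d=np.array([a*s,-b*s,-np.cos(r)])
    else:
        d=np.array([a,-b,-1.])
    return T[:3,3],T[:3,:3]@d
def onz(name,u,v,z,cal=None):
    o,d=ray(name,u,v,cal); return o+d*(z-o[2])/d[2]
E
python3 - <<'E'
from h import *
for n in("scene","top"):
    p=camera(n); cv2.imwrite(f"pics/{n}0.png",cv2.resize(p[:,:,::-1],(800,600),interpolation=cv2.INTER_CUBIC))
    c=get_calibration(n); print(n,{k:(np.round(v,3).tolist() if k in("K","cam_to_world") else v) for k,v in c.items()})
print(manip.read_state())
E
```

```text
scene {'K': [[466.411, 0.0, 255.739], [0.0, 466.411, 197.556], [0.0, 0.0, 1.0]], 'cam_to_world': [[0.845, 0.411, -0.342, -43.778], [-0.535, 0.627, -0.566, -862.199], [-0.018, 0.661, 0.75, 1286.374], [0.0, 0.0, 0.0, 1.0]]}
top {'K': [[365.27, 0.0, 251.046], [0.0, 365.27, 194.491], [0.0, 0.0, 1.0]], 'cam_to_world': [[-0.025, 0.997, -0.076, 458.45], [-1.0, -0.025, 0.002, 46.798], [-0.0, 0.077, 0.997, 1195.331], [0.0, 0.0, 0.0, 1.0]]}
{'clock': 0.1, 'joints': array([ 1.12739950e+00,  3.00398855e-01,  1.52148277e+00, -2.09895942e-05,
        1.32070818e+00, -6.66372553e-02]), 'qd': array([-2.01098898e-05, -1.40128034e-03, -2.40959817e-03, -6.14814512e-06,
        1.38353919e-03, -2.71530250e-04]), 'effort': array([ 1.66052650e-03, -5.32642329e+01, -3.53283691e+01,  7.10249855e-02,
        2.34128174e-02, -6.32627894e-05]), 'eef_pos': array([202.28101744, 511.21119488, 204.96755   ]), 'eef_rot': array([-3.14059636e+00, -4.61119729e-05,  2.76483827e+00]), 'wrist_force': array([-0.7569363 ,  0.21891788, -0.10749773]), 'moment': array([ 0.05242742, -0.00095132,  0.03317653]), 'finger_force': 0.0, 'finger_gap': 93.9089591010961}
```

View pics/top0.png

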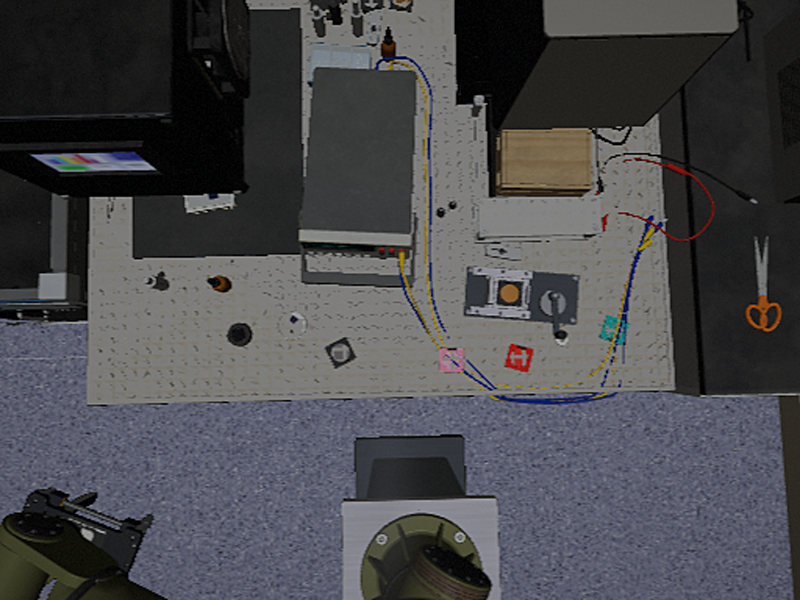

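View pics/scene0.png

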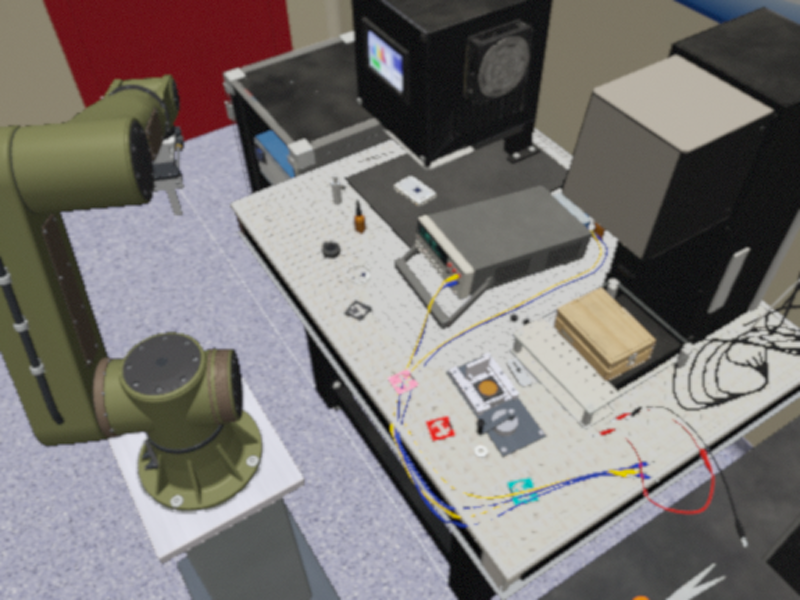

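The top view shows the fixture at about (465–578, 265–325), cam near (553,302), lever pointing at the robot with the black pin at about (560,334). The bush is just beyond it at (562,342), and the filter is orange at (510,293). Candidates for the pin: the black spot at (560,334), and the sensor at (239,334) and black knobs at (441,212) and (452,206), which aren't on the lever. Filter look-alikes are pink (452,360), red (518,357) and turquoise (614,330). The spare filter is at (341,352). Close crop next.

Run:
```python
from h import *
p=camera("top")[150:240,285:405,::-1]; q=camera("scene")[210:310,270:370,::-1]
cv2.imwrite("pics/c1.png",np.hstack([cv2.resize(p,(440,330),interpolation=cv2.INTER_CUBIC),cv2.resize(q,(330,330),interpolation=cv2.INTER_CUBIC)]))
cv2.imwrite("pics/top_full.png",camera("top")[:,:,::-1])
g=cv2.cvtColor(p,cv2.COLOR_BGR2GRAY)
# base plate: bluish dark
hsv=cv2.cvtColor(p,cv2.COLOR_BGR2HSV)
print("baseplate px colour",p[190-150,365-285],p[205-150,310-285],"pin",p[214-150,358-285])
m=((g<110)).astype(np.uint8)
n,l,s,c=cv2.connectedComponentsWithStats(m)
for i in range(1,n):
    if s[i,4]>15: print(s[i],c[i]+[285,150])
```

```text
baseplate px colour [59 54 49] [127 129 128] pin [44 43 44]
[ 18   0  79   4 127] [342.22834646 151.22047244]
[18  4 31 13 60] [315.96666667 160.4       ]
[37  4 25  3 28] [333.85714286 154.14285714]
[29  9 11  4 23] [319.7826087  160.04347826]
[ 98  19  22  64 411] [395.90754258 205.08515815]
[  11   20   76   49 1498] [339.63951936 190.68624833]
[ 32  29  18  18 251] [325.9561753  187.26693227]
[ 37  70  20  20 207] [331.75845411 228.92753623]
[12 78 12 12 31] [302.32258065 234.25806452]
[104  78   7   6  22] [391.72727273 230.13636364]
```

View pics/c1.png

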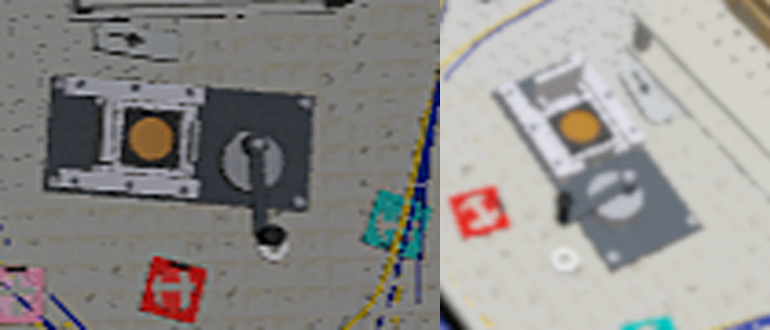

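The crop confirms it. Base corners are at (52,75), (315,96), (307,210) and (43,187), the cam axis is at about (255,146), and the pin cap is at about (270,235) with the white bush behind and below it. In the scene crop the pin is at about (563,205) and the bush at (565,260).

```bash
cat > fx.py <<'E'
from h import *
f=lambda u,v,z:onz("top",u/3.6667+285,v/3.6667+150,z)
C=np.array([f(*a,10)[:2] for a in((52,75),(315,96),(307,210),(43,187))])
# similarity-free rigid fit: fixture corners
F=np.array([[-175,52],[60,52],[60,-52],[-175,-52]],float)
a=C-C.mean(0);b=F-F.mean(0);U,S,V=np.linalg.svd(b.T@a);R=(U@V).T
t=C.mean(0)-R@F.mean(0)
E
python3 - <<'E'
from fx import *
print("sizes",[np.linalg.norm(C[i]-C[(i+1)%4]).round(1) for i in range(4)])
print(C.round(0),"det",np.linalg.det(R),"ang",np.arctan2(R[1,0],R[0,0]),"origin",t, "resid",(C-(F@R.T+t)).round(1).tolist())
inv=lambda w:(R.T@(w[:2]-t)).round(1)
pin=f(270,235,85);print("axis",inv(f(255,146,48)),"pin",pin.round(1),inv(pin))
o1,d1=ray("scene",270+(563-440)/3.3,210+195/3.3);o2=o1+d1*(80-o1[2])/d1[2];print("pin scene",o2.round(1),inv(o2))
print("filter",inv(f(151,138,28)))
b=onz("scene",270+(565-440)/3.3,210+260/3.3,6);print("bush",b.round(1),inv(b)); print("clamp",inv(f(137,40,10)))
b=R@[-120,0]+t;print("pocket approach world",b)
c=get_calibration("wrist");print(np.round(c["cam_to_world"],2).tolist(),np.round(c["K"],1).tolist())
E
```

```text
sizes [np.float64(234.9), np.float64(102.1), np.float64(234.4), np.float64(100.5)]
[[ 624. -115.]
 [ 599. -348.]
 [ 498. -336.]
 [ 524. -103.]] det 1.0000000000000002 ang -1.6813734481261284 origin [ 555.15179595 -282.87903629] resid [[-2.0, -0.2], [-0.8, -0.2], [1.2, 0.5], [1.6, -0.1]]
axis [-0.6 -2.3] pin [ 475.6 -280.3   85. ] [  6.3 -79.3]
pin scene [ 483.2 -281.4   80. ] [  6.5 -71.7]
filter [-86.2  -0.8]
bush [ 474.1 -304.8    6. ] [ 30.8 -78.1]
clamp [-101.3   88. ]
pocket approach world [ 568.39402585 -163.61192704]
[[0.37, -0.9, -0.22, 139.07], [0.93, 0.36, 0.09, 535.89], [-0.0, -0.23, 0.97, 384.67], [0.0, 0.0, 0.0, 1.0]] [[297.3, 0.0, 255.4], [0.0, 297.3, 192.7], [0.0, 0.0, 1.0]]
```

arm_command(targets=[{"hand":-1,"x":-0.027,"y":-0.031},{"hand":-1,"x":-0.027,"y":-0.031},{"hand":-1,"x":-0.027,"y":-0.031},{"hand":-1,"x":-0.027,"y":-0.031},{"hand":-1,"x":-0.027,"y":-0.031},{"hand":-1,"x":-0.027,"y":-0.031},{"hand":-1,"x":-0.027,"y":-0.031},{"hand":-1,"x":-0.027,"y":-0.031},{"hand":-1,"x":-0.027,"y":-0.031},{"hand":-1,"x":-0.027,"y":-0.031}])

```text
schema error: expected keys hand, x, y, z, yaw
```

arm_command(targets=[{"hand":-1,"x":-0.027,"y":-0.031},{"hand":-1,"x":-0.027,"y":-0.031},{"hand":-1,"x":-0.027,"y":-0.031},{"hand":-1,"x":-0.027,"y":-0.031},{"hand":-1,"x":-0.027,"y":-0.031},{"hand":-1,"x":-0.027,"y":-0.031},{"hand":-1,"x":-0.027,"y":-0.031},{"hand":-1,"x":-0.027,"y":-0.031},{"hand":-1,"x":-0.02,"y":-0.02},{"hand":-1}])

```text
schema error: expected keys hand, x, y, z, yaw
```

arm_command(targets=[{"hand":-1,"yaw":0.145},{"hand":-1,"yaw":0.145},{"hand":-1,"yaw":0.145},{"hand":-1,"yaw":0.145},{"hand":-1,"yaw":0.145},{"hand":-1,"yaw":0.145},{"hand":-1,"yaw":0.145},{"hand":-1,"yaw":0.145},{"hand":-1,"yaw":0.145},{"hand":-1}])

```text
schema error: expected keys hand, x, y, z, yaw
```

arm_command(targets=[{"hand":-1,"x":-0.027,"y":-0.031,"z":0,"yaw":0},{"hand":-1,"x":-0.027,"y":-0.031,"z":0,"yaw":0},{"hand":-1,"x":-0.027,"y":-0.031,"z":0,"yaw":0},{"hand":-1,"x":-0.027,"y":-0.031,"z":0,"yaw":0},{"hand":-1,"x":-0.027,"y":-0.031,"z":0,"yaw":0},{"hand":-1,"x":-0.027,"y":-0.031,"z":0,"yaw":0},{"hand":-1,"x":-0.027,"y":-0.031,"z":0,"yaw":0},{"hand":-1,"x":-0.027,"y":-0.031,"z":0,"yaw":0},{"hand":-1,"x":-0.027,"y":-0.031,"z":0,"yaw":0},{"hand":-1,"x":-0.027,"y":-0.031,"z":0,"yaw":0}])

```text
clock: 1.25
eef_pos: [339.5, 122.2, 205.6]
eef_rot: [3.141, 0.001, 2.765]
wrist_force: [1.9, 0.7, 0.4]
finger_gap: 17.5
finger_force: 0.0
```

arm_command(targets=[{"hand":-1,"x":-0.027,"y":-0.031,"z":0,"yaw":0},{"hand":-1,"x":-0.027,"y":-0.031,"z":0,"yaw":0},{"hand":-1,"x":-0.027,"y":-0.031,"z":0,"yaw":0},{"hand":-1,"x":-0.027,"y":-0.031,"z":0,"yaw":0},{"hand":-1,"x":-0.027,"y":-0.031,"z":0,"yaw":0},{"hand":-1,"x":-0.027,"y":-0.031,"z":0,"yaw":0},{"hand":-1,"x":-0.027,"y":-0.031,"z":0,"yaw":0},{"hand":-1,"x":-0.027,"y":-0.031,"z":0,"yaw":0},{"hand":-1,"x":-0.02,"y":-0.02,"z":0,"yaw":0},{"hand":-1,"x":0,"y":0,"z":0,"yaw":0}])

```text
clock: 2.25
eef_pos: [460.6, -214.8, 204.8]
eef_rot: [-3.141, -0.001, 2.762]
wrist_force: [0.1, -0.2, -0.3]
finger_gap: 0.5
finger_force: 0.0
```

arm_command(targets=[{"hand":-1,"x":0,"y":0,"z":0,"yaw":0.145},{"hand":-1,"x":0,"y":0,"z":0,"yaw":0.145},{"hand":-1,"x":0,"y":0,"z":0,"yaw":0.145},{"hand":-1,"x":0,"y":0,"z":0,"yaw":0.145},{"hand":-1,"x":0,"y":0,"z":0,"yaw":0.145},{"hand":-1,"x":0,"y":0,"z":0,"yaw":0.145},{"hand":-1,"x":0,"y":0,"z":0,"yaw":0.145},{"hand":-1,"x":0,"y":0,"z":0,"yaw":0.145},{"hand":-1,"x":0,"y":0,"z":0,"yaw":0.145},{"hand":-1,"x":0,"y":0,"z":0,"yaw":0}])

```text
clock: 3.25
eef_pos: [460.1, -211.6, 205.5]
eef_rot: [-3.142, -0.0, 1.458]
wrist_force: [-0.1, -0.2, -0.3]
finger_gap: 0.4
finger_force: 0.0
```

Run:
```python
from h import *
import json
c=get_calibration("wrist");json.dump({k:np.array(c[k]).tolist() for k in("K","cam_to_world")},open("wc.json","w"))
p=camera("wrist")[:,:,::-1];cv2.imwrite("pics/w1.png",cv2.resize(p,(800,600),interpolation=cv2.INTER_CUBIC))
```

```text
(no output)
```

View pics/w1.png

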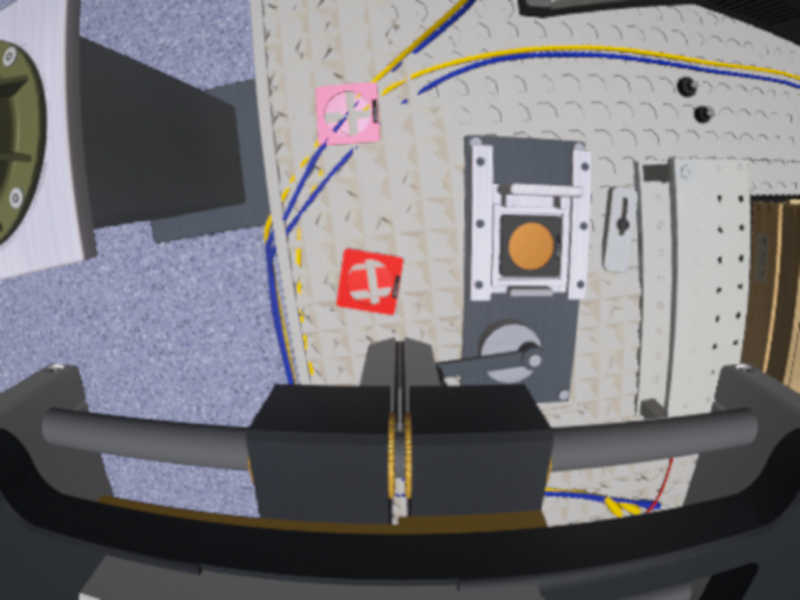

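The wrist view shows the cam axis hub at (535,359), the plate's top edge from (497,190) to (582,190), and the filter centre at (531,246). The base's far corners are at (463,398) and (568,401). The pin is hidden behind the fingers, with the lever entering at (440,371).

```bash
cat > fx2.py <<'E'
from fx import *
import json
wc=json.load(open("wc.json"))
w=lambda u,v,z:onz("wrist",u*.64,v*.64,z,wc)
inv=lambda p:(R.T@(p[:2]-t)).round(1)
E
python3 - <<'E'
from fx2 import *
for n,a in dict(axis=(535,359,50),lever_edgeL=(440,371,48),plateTL=(497,189,67),plateTR=(582,188,67),filt=(531,246,28),b1=(463,398,10),b2=(568,401,10),b3=(466,137,10),b4=(591,146,10)).items():
    q=w(*a);print(n,q.round(1),inv(q))
E
```

```text
axis [ 559.6 -284.2   50. ] [0.8 4.5]
lever_edgeL [ 483.3 -285.1   48. ] [ 10.1 -71.2]
plateTL [ 534.3 -149.9   67. ] [-129.9  -35.4]
plateTR [ 597.6 -153.3   67. ] [-133.5   27.8]
filt [ 566.4 -197.6   28. ] [-86.    1.7]
b1 [ 503.5 -329.6   10. ] [ 52.2 -46.2]
b2 [ 602.9 -348.    10. ] [59.4 54.6]
b3 [ 525.5 -106.3   10. ] [-172.2  -49. ]
b4 [ 632.9 -119.3   10. ] [-171.1   59.2]
```

arm_command(targets=[{"hand":-1,"x":-0.019,"y":0.013,"z":0,"yaw":0},{"hand":-1,"x":-0.019,"y":0.013,"z":0,"yaw":0},{"hand":-1,"x":0,"y":0,"z":0.03,"yaw":0},{"hand":-1,"x":0,"y":0,"z":0.03,"yaw":0},{"hand":-1,"x":0,"y":0,"z":0.03,"yaw":0},{"hand":-1,"x":0,"y":0,"z":0.03,"yaw":0},{"hand":-1,"x":0,"y":0,"z":0.028,"yaw":0},{"hand":-1,"x":0,"y":0,"z":0,"yaw":0},{"hand":-1,"x":0,"y":0,"z":0,"yaw":0}])

```text
clock: 4.2
eef_pos: [482.0, -252.8, 58.2]
eef_rot: [-3.142, -0.0, 1.462]
wrist_force: [0.3, -0.1, 0.6]
finger_gap: 0.3
finger_force: 0.0
```

Run:
```python
from h import *
p=camera("wrist")[150:300,150:400,::-1]; q=camera("scene")[210:310,270:370,::-1]; r=camera("top")[160:235,300:400,::-1]
z=lambda a,W,H:cv2.resize(a,(W,H),interpolation=cv2.INTER_CUBIC)
cv2.imwrite("pics/v2.png",np.vstack([np.hstack([z(q,300,300),z(r,400,300)]),z(p,700,300)]))
```

```text
(no output)
```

View pics/v2.png

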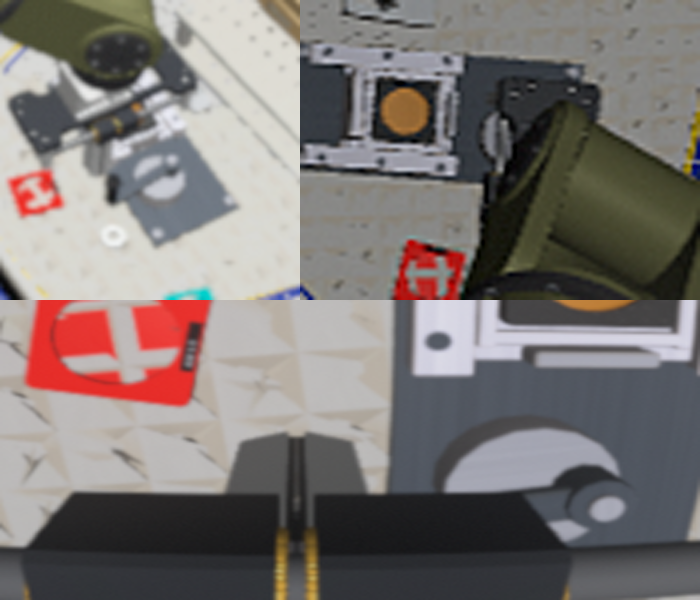

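The scene crop shows the fingertips just behind the pin (112,188), clear of the bush at (113,236). The lever is unmoved. Now I'll sweep round the arc.

arm_command(targets=[{"hand":-1,"x":-0.008,"y":-0.0015,"z":0,"yaw":-0.06},{"hand":-1,"x":-0.008,"y":-0.0015,"z":0,"yaw":-0.06},{"hand":-1,"x":-0.008,"y":-0.0011,"z":0,"yaw":-0.1},{"hand":-1,"x":-0.008,"y":-0.0011,"z":0,"yaw":-0.1},{"hand":-1,"x":-0.008,"y":-0.0011,"z":0,"yaw":-0.1},{"hand":-1,"x":0,"y":0,"z":0,"yaw":0}])

```text
clock: 4.95
eef_pos: [477.3, -293.4, 58.6]
eef_rot: [3.14, 0.001, 1.881]
wrist_force: [-1.0, 0.9, 0.2]
finger_gap: 0.6
finger_force: 0.0
```

```bash
cat > st.py <<'E'
from fx2 import *
s=manip.read_state();t=np.array([557,-283.]);P=inv(s["eef_pos"]);yaw=s["eef_rot"][2]
a=np.pi/2-((yaw-1.46)%6.283);ideal=np.array([80*np.cos(a)-15*np.sin(a),-80*np.sin(a)-15*np.cos(a)])
print("fix",R.T@(s["eef_pos"][:2]-t),"a",a,"ideal",ideal,"F",s["wrist_force"],"j",s["joints"].round(2),s["clock"])
E
python3 st.py
```

```text
fix [ 19.15719337 -78.03168661] a 1.1493385827948928 ideal [ 19.03988214 -79.13585084] F [-1.00506338  0.89523721  0.20303396] j [-0.62  0.48  1.63  0.    1.02 -0.93] 4.95
```

arm_command(targets=[{"hand":-1,"x":-0.008,"y":-0.0011,"z":0,"yaw":-0.1},{"hand":-1,"x":-0.008,"y":-0.0011,"z":0,"yaw":-0.1},{"hand":-1,"x":-0.008,"y":-0.0011,"z":0,"yaw":-0.1},{"hand":-1,"x":-0.008,"y":-0.0011,"z":0,"yaw":-0.1},{"hand":-1,"x":-0.008,"y":-0.0011,"z":0,"yaw":-0.1},{"hand":-1,"x":-0.008,"y":-0.0011,"z":0,"yaw":-0.1}])

```text
clock: 5.55
eef_pos: [496.5, -336.3, 58.4]
eef_rot: [-3.141, 0.0, 2.481]
wrist_force: [-3.6, 1.0, 2.1]
finger_gap: 0.9
finger_force: 1.6
```

```bash
python3 st.py
python3 - <<'E'
from h import *
p=camera("wrist")[120:300,120:420,::-1]; q=camera("scene")[210:310,270:370,::-1]; r=camera("top")[160:235,300:400,::-1]
z=lambda a,W,H:cv2.resize(a,(W,H),interpolation=cv2.INTER_CUBIC)
cv2.imwrite("pics/v3.png",np.vstack([np.hstack([z(q,300,300),z(r,400,300)]),z(p,700,300)]))
E
```

```text
fix [ 59.68743581 -54.21683489] a 0.5498343752578916 ideal [ 60.37069609 -54.59284801] F [-3.59685424  1.02337709  2.10388002] j [-0.66  0.56  1.51 -0.    1.07 -1.57] 5.55
```

View pics/v3.png

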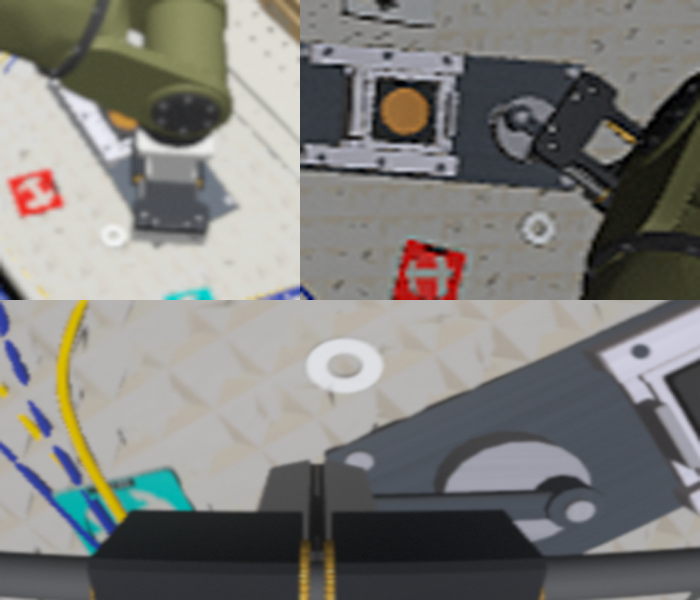

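The lever follows: the wrist picture shows it lying across the view at (520,507). The bush at (345,365) is undisturbed. I'll finish the remaining 0.55 rad.

arm_command(targets=[{"hand":-1,"x":-0.008,"y":-0.0011,"z":0,"yaw":-0.1},{"hand":-1,"x":-0.008,"y":-0.0011,"z":0,"yaw":-0.1},{"hand":-1,"x":-0.008,"y":-0.0011,"z":0,"yaw":-0.1},{"hand":-1,"x":-0.008,"y":-0.0011,"z":0,"yaw":-0.1},{"hand":-1,"x":-0.008,"y":-0.0011,"z":0,"yaw":-0.1},{"hand":-1,"x":-0.005,"y":-0.0008,"z":0,"yaw":-0.06},{"hand":-1,"x":0,"y":0,"z":0,"yaw":0},{"hand":-1,"x":0,"y":0,"z":0,"yaw":0}])

```text
clock: 6.5
eef_pos: [534.2, -360.0, 57.6]
eef_rot: [3.142, 0.0, 3.036]
wrist_force: [0.1, 0.3, -1.0]
finger_gap: 0.5
finger_force: 0.0
```

```bash
python3 st.py
```

```text
fix [ 79.04449221 -14.13826332] a -0.004865105503408351 ideal [ 80.07202953 -14.61061558] F [ 0.0697192   0.34052974 -1.01791328] j [-0.65  0.65  1.37  0.    1.12 -2.11] 6.5
```

arm_command(targets=[{"hand":-1,"x":0.01,"y":0,"z":0,"yaw":0},{"hand":-1,"x":0.02,"y":0,"z":0,"yaw":0},{"hand":-1,"x":0,"y":0,"z":-0.03,"yaw":0},{"hand":-1,"x":0,"y":0,"z":-0.04,"yaw":0},{"hand":-1,"x":0,"y":0,"z":-0.04,"yaw":0},{"hand":-1,"x":0,"y":0,"z":-0.04,"yaw":0},{"hand":-1,"x":0,"y":0,"z":0,"yaw":0.145},{"hand":-1,"x":0,"y":0,"z":0,"yaw":0.145},{"hand":-1,"x":0,"y":0,"z":0,"yaw":0.145},{"hand":-1,"x":0,"y":0,"z":0,"yaw":0.145}])

```text
clock: 7.5
eef_pos: [503.7, -357.1, 207.5]
eef_rot: [3.141, -0.0, 2.452]
wrist_force: [0.2, 1.0, -0.5]
finger_gap: 0.2
finger_force: 0.0
```

arm_command(targets=[{"hand":-1,"x":0,"y":0,"z":0,"yaw":0.145},{"hand":-1,"x":0,"y":0,"z":0,"yaw":0.145},{"hand":-1,"x":0,"y":0,"z":0,"yaw":0.145},{"hand":-1,"x":0,"y":0,"z":0,"yaw":0.145},{"hand":-1,"x":0,"y":0,"z":0,"yaw":0.145},{"hand":-1,"x":0,"y":0,"z":0,"yaw":0.145},{"hand":-1,"x":0,"y":0,"z":0,"yaw":0.125},{"hand":-1,"x":0,"y":0,"z":0,"yaw":0}])

```text
clock: 8.3
eef_pos: [503.8, -357.1, 207.5]
eef_rot: [3.141, -0.0, 1.461]
wrist_force: [0.2, -1.1, 0.7]
finger_gap: 0.2
finger_force: 0.0
```

arm_command(targets=[{"hand":-1,"x":0.039,"y":0.0075,"z":0,"yaw":0},{"hand":-1,"x":0.039,"y":0.0075,"z":0,"yaw":0},{"hand":-1,"x":0.039,"y":0.0075,"z":0,"yaw":0},{"hand":-1,"x":0.039,"y":0.0075,"z":0,"yaw":0},{"hand":-1,"x":0.039,"y":0.0075,"z":0,"yaw":0},{"hand":-1,"x":0.039,"y":0.0075,"z":0,"yaw":0},{"hand":-1,"x":0,"y":0,"z":0,"yaw":0},{"hand":-1,"x":0,"y":0,"z":0,"yaw":0}])

```text
clock: 9.1
eef_pos: [573.7, -129.0, 207.4]
eef_rot: [-3.142, 0.0, 1.468]
wrist_force: [0.1, 0.7, -0.5]
finger_gap: 0.3
finger_force: 0.0
```

```bash
python3 st.py
python3 - <<'E'
from h import *
r=camera("top")[150:240,285:405,::-1];q=camera("scene")[210:310,270:370,::-1]
z=lambda a,W,H:cv2.resize(a,(W,H),interpolation=cv2.INTER_CUBIC)
cv2.imwrite("pics/v4.png",np.hstack([z(r,440,330),z(q,330,330)]))
E
```

```text
fix [-154.93239252   -0.43311687] a 1.5624741742516255 ideal [-14.33371605 -80.12206053] F [ 0.05835014  0.69582322 -0.50955617] j [-0.28  0.38  1.4  -0.    1.35 -0.18] 9.1
```

View pics/v4.png

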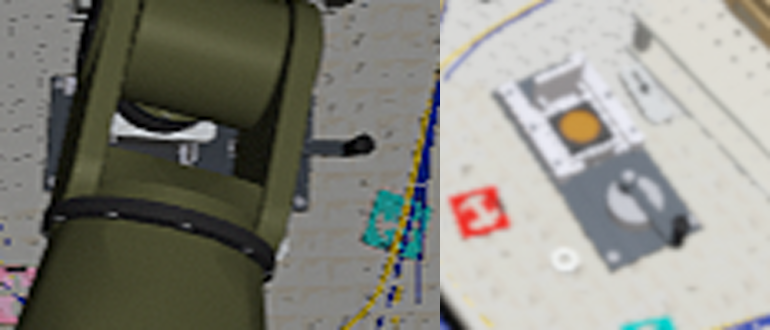

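The scene crop shows the lever pointing along +x, with the hub at (627,182) and the pin cap at about (681,225). In the top crop the pin cap is at (358,144). A quick check of the angle:

Run:
```python
from fx2 import *
print("pin",inv(f(358,144,85)));o=onz("scene",270+(681-440)/3.3,210+225/3.3,80);print(inv(o),inv(onz("scene",270+(627-440)/3.3,210+182/3.3,50)))
```

```text
pin [74.5  2.4]
[81.7  7.4] [5.3 1.1]
```

The pin sits at about (78,+4) in the fixture frame, so the angle is about −0.05 and well inside 0.3. Next I descend behind the plate.

arm_command(targets=[{"hand":-1,"x":0,"y":0,"z":0.04,"yaw":0},{"hand":-1,"x":0,"y":0,"z":0.04,"yaw":0},{"hand":-1,"x":0,"y":0,"z":0.035,"yaw":0},{"hand":-1,"x":0,"y":0,"z":0.025,"yaw":0},{"hand":-1,"x":0,"y":0,"z":0.025,"yaw":0},{"hand":-1,"x":0,"y":0,"z":0,"yaw":0}])

```text
clock: 9.8
eef_pos: [571.8, -130.1, 39.4]
eef_rot: [-3.136, -0.001, 1.464]
wrist_force: [0.5, 0.2, 0.1]
finger_gap: 0.6
finger_force: 0.0
```

arm_command(targets=[{"hand":-1,"x":-0.004,"y":0,"z":0,"yaw":0},{"hand":-1,"x":-0.004,"y":0,"z":0,"yaw":0},{"hand":-1,"x":-0.004,"y":0,"z":0,"yaw":0},{"hand":-1,"x":-0.004,"y":0,"z":0,"yaw":0},{"hand":-1,"x":-0.004,"y":0,"z":0,"yaw":0},{"hand":-1,"x":-0.004,"y":0,"z":0,"yaw":0}])

```text
clock: 10.4
eef_pos: [571.5, -153.6, 42.8]
eef_rot: [3.141, 0.0, 1.465]
wrist_force: [0.7, 2.7, 1.9]
finger_gap: 0.3
finger_force: 1.2
```

arm_command(targets=[{"hand":-1,"x":-0.004,"y":0,"z":0,"yaw":0},{"hand":-1,"x":-0.004,"y":0,"z":0,"yaw":0},{"hand":-1,"x":-0.004,"y":0,"z":0,"yaw":0},{"hand":-1,"x":-0.004,"y":0,"z":0,"yaw":0},{"hand":-1,"x":-0.003,"y":0,"z":0,"yaw":0}])

```text
clock: 10.9
eef_pos: [569.4, -172.2, 42.4]
eef_rot: [-3.142, -0.001, 1.465]
wrist_force: [2.3, 24.4, 7.0]
finger_gap: 0.6
finger_force: 12.5
```

arm_command(targets=[{"hand":-1,"x":-0.002,"y":0,"z":0,"yaw":0},{"hand":-1,"x":-0.002,"y":0,"z":0,"yaw":0},{"hand":-1,"x":-0.002,"y":0,"z":0,"yaw":0}])

```text
clock: 11.2
eef_pos: [569.3, -172.5, 42.5]
eef_rot: [-3.14, -0.009, 1.466]
wrist_force: [5.0, 53.3, 12.0]
finger_gap: 0.4
finger_force: 26.9
```

arm_command(targets=[{"hand":-1,"x":-0.002,"y":0,"z":0,"yaw":0},{"hand":-1,"x":-0.001,"y":0,"z":0,"yaw":0}])

```text
clock: 11.4
eef_pos: [569.3, -172.6, 42.5]
eef_rot: [-3.139, -0.013, 1.467]
wrist_force: [5.4, 68.2, 15.7]
finger_gap: 0.9
finger_force: 34.1
```

arm_command(targets=[{"hand":-1,"x":0.01,"y":0,"z":0,"yaw":0},{"hand":-1,"x":0.015,"y":0,"z":0,"yaw":0},{"hand":-1,"x":0.015,"y":0,"z":0,"yaw":0},{"hand":-1,"x":0,"y":0,"z":-0.04,"yaw":0},{"hand":-1,"x":0,"y":0,"z":-0.04,"yaw":0},{"hand":-1,"x":0,"y":0,"z":-0.04,"yaw":0},{"hand":-1,"x":0,"y":0,"z":-0.04,"yaw":0},{"hand":-1,"x":0.02,"y":-0.04,"z":0,"yaw":0},{"hand":-1,"x":0.02,"y":-0.04,"z":0,"yaw":0},{"hand":-1,"x":0,"y":0,"z":0,"yaw":0}])

```text
clock: 12.4
eef_pos: [493.9, -90.9, 202.2]
eef_rot: [-3.14, -0.0, 1.466]
wrist_force: [-0.0, 0.4, -0.2]
finger_gap: 0.9
finger_force: 0.0
```

Run:
```python
from h import *
import json
c=get_calibration("wrist");json.dump({k:np.array(c[k]).tolist() for k in("K","cam_to_world")},open("wc.json","w"))
p=camera("wrist")[:,:,::-1];q=camera("scene")[210:310,270:370,::-1]
z=lambda a,W,H:cv2.resize(a,(W,H),interpolation=cv2.INTER_CUBIC)
cv2.imwrite("pics/v5.png",np.hstack([p,z(q,288,288) if 0 else np.vstack([z(q,288,288),np.zeros((96,288,3),np.uint8)])]))
```

```text
(no output)
```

View pics/v5.png

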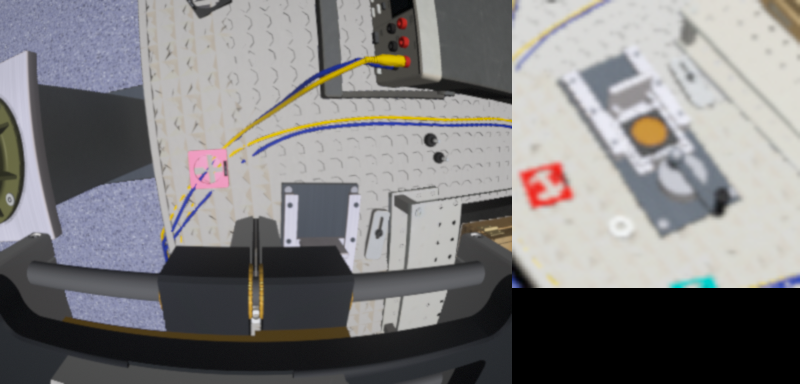

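The scene crop now has the slide at the cam with the orange filter at (649,131), and the lever pin at (719,203). The bush, clamp and red filter are unchanged. I'll measure the filter's travel by colour mask, against the earlier c1 crop.

Run:
```python
from fx2 import *
def org(p):
    h=cv2.cvtColor(p,cv2.COLOR_BGR2HSV);m=cv2.inRange(h,(8,110,90),(22,255,255));n,l,s,c=cv2.connectedComponentsWithStats(m);i=1+s[1:,4].argmax();return c[i],s[i,4]
a,na=org(cv2.imread("pics/c1.png")[:,440:]);a=(a+.5)/3.3
b,nb=org(camera("scene")[210:310,270:370,::-1].copy());b=b+.5
A,B=[inv(onz("scene",270+q[0]-.5,210+q[1]-.5,28)) for q in(a,b)]
print(A,B,B-A,na,nb)
o=onz("scene",270+(719-512)/2.88,210+203/2.88,80);print("pin",inv(o))
```

```text
[-85.3   3.3] [-52.3   3.3] [33.  0.] 1002 94
pin [86.9 -0. ]
```

The filter travelled 33.0 mm, so the slide is fully home. The lever is still at about 0, and the arm is clear.

```bash
python3 -c "
from cell import manip
print(manip.sign_off())"
```

```text
the job is handed in; nothing more can be done
None
```

The job is handed in: the cam lever was pushed to within about 0.1 rad of straight away from the slide, then the slide was pushed 33 mm to its end stop with the filter still in the pocket; the bystanders in view had not moved.

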